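Put the bottle away in the wide drawer

ROBOT

A 7-joint arm with a two-finger parallel gripper is mounted at the origin on a cart in front of the work surface, level with it; the furniture and walls round the work are solid. World frame = base frame: x ahead of the robot, y to its left, z up, the work surface at z = 0. Lengths are in m, angles in rad, forces in N, time in s.
With the tool pointing down it reaches from about 0.4 to 0.85 m from the base axis. Payload 4.4 kg.
Tool frame: the origin (TCP) lies on the centre line of the jaws, within the pads' length; the fingertips stand 19 mm ahead of it and the grasp point (between the pads) is the TCP (tcp_to_tips is the z of the fingertips in the tool frame, in m); z points along the fingers, y is the direction in which the jaws open and shut (so a half turn about z gives the same grasp; the last joint's range is limited). The gripper opens to 94 mm and grips with 3 to 60 N. Pads are 16 mm wide; open, the fingers measure 119 mm over their backs; the gripper's body (75 mm by 177 mm) begins 78 mm behind the grasp point.
Start: joints at [-1.369, 0.628, 0.038, 1.517, -0.027, 0.996, -0.02], TCP at [0.172, 0.627, 0.224] pointing down, gripper open.
Joint ranges: [-3.06, 3.06], [-0.37, 2.12], [-1.25, 1.32], [0.18, 2.47], [-1.1, 4.24], [0.23, 1.98], [-2.94, 2.94]. Speed limits (rad/s): [2.57, 2.57, 3.14, 3.14, 3.14, 3.14, 3.14].

INTERFACE

Orientations are given as a 3x3 rotation matrix whose columns are the frame's x, y, z axes.
In Python, from plant import state, capture, job_done, tcp_to_tips gives the robot as it stands.
- The arm moves only by the tool step_arm, never from a script. Its argument "targets" is a list of rows, each a list of 7 numbers: the opening, from 0 (shut) to 1 (fully open), then the shift along the tool's x, y, z in units of 30 mm (1.0 is 30 mm), then the turn, a rotation vector about the tool's x, y, z in degrees. A call has 1 to 10 rows; each row shifts and turns the commanded pose from where the row before left it, along the tool's axes as they then stand; what a row does not reach is not made up. A row lasts 1/12 s, in which the tool goes at most 41.7 mm and 7.16 degrees, less where a joint would pass 70% of its speed; a pose out of reach is approached as far as the arm can. A call is refused whole if a number of a shift passes 1 or a number of a turn 7.16, either way. A call with a gripper value outside its range is refused whole. The fingers move at their own pace and stop on an object; the grip force is fixed at half the most. Time passes only in rows, so rows that do not move let the fingers close. It gives the time, the measured TCP pose, the force and the opening at its end, in the units of the state.
- state(): the state, without advancing time (a new reading comes with each control period).
- capture(name): name is "side" or "top" or "wrist"; returns a dict with "image" (384x512x3 uint8, red, green, blue), "z_map" (384x512 float32, m along the optical axis (not along the pixel's ray), 0 where there is no reading), "mtx" (3x3 intrinsics, pixels), "rvec" (rotation vector, rad) and "tvec" (3), from world to camera coordinates, as OpenCV has them. Camera axes: x right, y down, z forward; pixel columns grow to the right and rows downward; lengths in m; the calibration is good to about 2 mm. A picture is of the moment at which its call begins.
- job_done(): hands the job in, once; it reports no verdict.
The state is a dict: "t": time; "q": joint angles; "qd": joint speeds; "effort": joint torques, N m; "position": TCP position; "ee_rot": TCP orientation; "wrist_force": force on the tool from outside, world axes, zero at the start; "wrist_torque": the same for the moment, N m; "width": finger opening in m.
Only numpy, scipy, OpenCV 4.12 (cv2) and the standard library are available. Lean on these libraries where they do the work, as an engineer would, in place of code of your own. Each camera call takes 0.05 s, during which the arm holds its last target.

TASK

The brown bottle standing in front of the wide drawer belongs in that drawer, but it blocks the drawer's way. Move it clear, pull the wide drawer right out to its stop, stand the brown bottle upright on the drawer floor beside the small bottle already in there, and push the drawer fully shut again with both bottles standing in it. Keep the bottles upright, leave the narrow drawer shut and do not shift the other things on the bench.

Things in the scene. Friction and masses are not known exactly. Their poses are not given: they have to be found in the camera images.
- wide_unit: the wider of two benchtop drawer units, fixed, grey shell 215 mm wide (y), 190 mm deep (x, with the drawer front), 111 mm high, one drawer; origin at the centre of its underside on the worktop, x points from its front to its back (the drawer opens along -x), z up. The drawer front panel, 215 mm wide, from 10 to 108 mm high and 12 mm thick, has its outer face at x = -95 mm when shut; the shell's top begins at x = -83 mm
- wide_drawer (a joint): travel of the wide drawer: 0 m shut, 0.14 m pulled out to its stop; slides with about 2 N of friction, no spring
- wide_handle (a point): middle of the wide drawer's handle, a horizontal round steel bar of 9 mm diameter and 104 mm length along the unit's y, its axis 40 mm in front of the panel's outer face and 80 mm above the worktop; it moves with the drawer
- wide_floor (a point): centre of the wide drawer's inside floor (16 mm above the worktop, axes as the unit), moves with the drawer; inside, the floor runs from x = -83 mm (back of the front panel) to +78 mm and over y = +-92 mm; side and back walls stand 26 mm above the floor. Pulled out fully, the part from x = -83 to +57 mm is open from above
- worktop_mid (a point): fixed point on the worktop, world x = 0.45 m, y = 0. From the worktop's front edge (x = 0.33 m) to x = 0.60 m, for y within 0.45 m of the middle, the worktop holds only things listed here; fixed equipment that is not listed (a white desk instrument at the left rear, racks and boxes at the back and right) stands beyond x = 0.60 m
- narrow_unit: the narrower drawer unit, same make, 130 mm wide, otherwise the same sizes, axes and handle; not to be used
- narrow_drawer (a joint): travel of the narrow drawer, 0 m shut; leave it shut
- brown_bottle: brown reagent bottle with a black screw cap, to be put away: round body 42 mm in diameter up to about 55 mm, shoulder to 69 mm, cap 24 mm in diameter from 67 to 81 mm; origin at the centre of its base, z up its axis; stands in front of the wide drawer at the start; about 50 g
- small_bottle: small white bottle with a cap, 33 mm in diameter, 69 mm high, about 50 g; stands loose in the wide drawer; origin at the centre of its base
- tall_bottle: bystander: white bottle 48 mm in diameter, 93 mm high, beside the wide drawer's path; origin at the centre of its base
- timer: bystander: dark lab timer on a stand, 36 x 58 x 66 mm (x, y, z), beside the wide drawer's path; origin at the centre of its base
- dish: bystander: petri dish, 61 mm in diameter, 15 mm high, in front of the narrow unit; origin at the centre of its base
- tape_roll: bystander: roll of label tape lying flat, 64 mm in diameter, 19 mm high; origin at the centre of its underside
- slide_box: bystander: flat slide box, 94 x 98 x 33 mm, at the left; origin at the centre of its underside
There are look-alikes about, which are no part of the job. What is shaped like the brown_bottle but purple or yellow is not meant.

How it is judged:
By the outcome, as a careful person would: the job done as asked, in the order asked, and still so for the second after the job is handed in, with the robot touching nothing.
It also fails if it takes over 72 s, if anything falls off the work surface, if the arm or the gripper's body presses on something with over 40 N, if the wrist force passes 120 N, or if a joint passes its speed limit or range.

## Working session

There is one attempt and no reset: what is moved stays moved. The work goes in short steps, Python scripts to look and compute and a tool call to move; the robot and the scene stay as the last step left them, time stands still between calls to the robot, and variables do not carry over. Pictures are saved under pics/ and viewed, and the job is handed in when it is done.

Besides the shell and the picture viewer there is one more tool, called after "Call:" as name(argument=value, ...) on one line, values as JSON. step_arm: Moves the arm, as the interface text tells. Its arguments: {"type":"object","properties":{"targets":{"type":"array"}},"required":["targets"]}

```bash
ls; mkdir -p pics; python3 - <<'E'
from plant import state,capture
import cv2,numpy as np
s=state();print(s['t'],s['position'],s['ee_rot'],s['width'])
for n in("side","top"):
    c=capture(n);np.savez(f"c_{n}.npz",**c)
    cv2.imwrite(f"pics/{n}0.png",cv2.resize(c['image'][:,:,::-1],(800,600)))
    R=cv2.Rodrigues(c['rvec'])[0];print(n,-R.T@np.ravel(c['tvec']),R[2],R[0])
E
```

```text
pics
0.0 [0.17181445 0.62623187 0.22358821] [[-9.64351951e-01  2.64622634e-01 -4.19736395e-04]
 [ 2.64622957e-01  9.64350259e-01 -1.80778309e-03]
 [-7.36074217e-05 -1.85441104e-03 -9.99998278e-01]] 0.09371852064025502
side [-0.66476007 -0.44991903  1.17370414] [ 0.72756246  0.21917493 -0.65008863] [ 0.28923928 -0.95725633  0.0009738 ]
top [-0.29225249 -0.30508501  1.50924422] [ 0.50512197  0.1330049  -0.85273765] [ 0.26465141 -0.96432319  0.00635779]
```

View pics/side0.png

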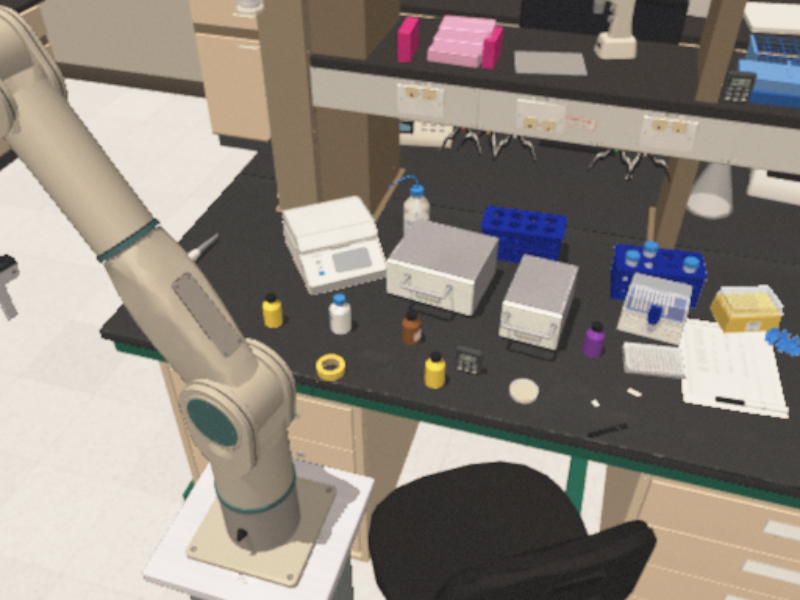

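View pics/top0.png

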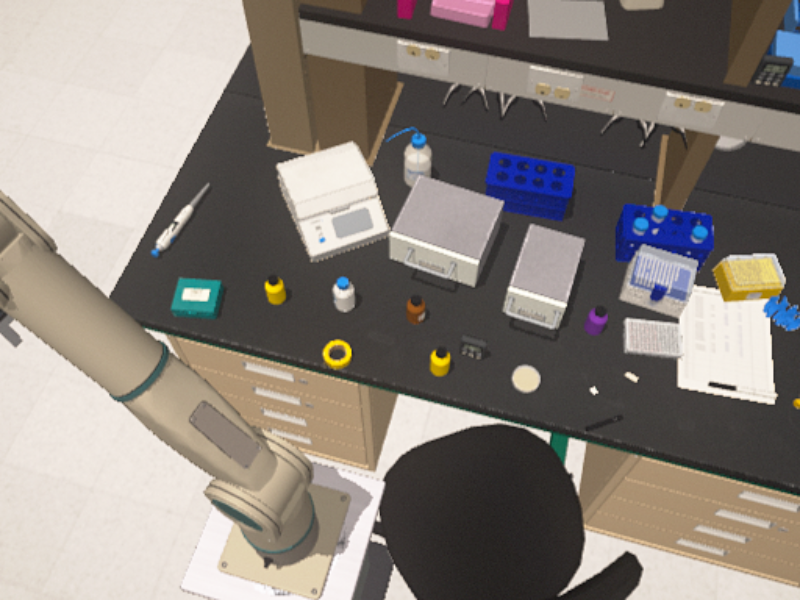

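The top view shows the brown bottle at (416,308), in front of the wide unit at (447,230). Also visible are the tall bottle (343,295), timer (473,348), yellow look-alikes (275,290) and (440,361), tape (337,353) and dish (526,378). The slide box is at (197,298). Next I'll measure them from depth.

```bash
cat > h.py <<'E'
import numpy as np,cv2
def world(c):
    z=c['z_map'].astype(float);K=c['mtx'];h,w=z.shape
    u,v=np.meshgrid(np.arange(w),np.arange(h))
    p=np.stack([(u-K[0,2])/K[0,0]*z,(v-K[1,2])/K[1,1]*z,z],-1)
    R=cv2.Rodrigues(c['rvec'])[0];W=(p-np.ravel(c['tvec']))@R
    W[z==0]=np.nan;return W
def proj(c,P):
    return cv2.projectPoints(np.array(P,float).reshape(-1,3),c['rvec'],c['tvec'],c['mtx'],None)[0][:,0]
E
python3 - <<'E'
from h import *
for n in("side","top"):
    c=dict(np.load(f"c_{n}.npz"));W=world(c)
    print(n,c['mtx'][0,0])
    m=(W[...,2]>0.009)&(W[...,2]<0.2)&(W[...,0]>.3)&(W[...,0]<.95)&(abs(W[...,1])<.5)
    k,l,st,ce=cv2.connectedComponentsWithStats(m.astype(np.uint8))
    for i in range(1,k):
        if st[i,4]<25: continue
        P=W[l==i];t=P[P[:,2]>np.percentile(P[:,2],97)-.006]
        print(np.round(ce[i]*800/512),st[i,4],'min',P.min(0).round(3),'max',P.max(0).round(3),'topmean',t.mean(0).round(3),c['image'][l==i].mean(0).round())
E
```

```text
side 480.246739704852
[422. 251.] 11017 min [ 0.533 -0.456  0.009] max [0.95  0.378 0.2  ] topmean [0.936 0.25  0.18 ] [171. 165. 163.]
[201. 249.] 79 min [0.639 0.469 0.009] max [0.755 0.497 0.03 ] topmean [0.676 0.485 0.023] [152. 146. 138.]
[272. 310.] 200 min [0.472 0.177 0.011] max [0.511 0.216 0.085] topmean [0.494 0.199 0.08 ] [173. 148.  62.]
[340. 314.] 273 min [0.495 0.016 0.009] max [0.539 0.064 0.097] topmean [0.521 0.042 0.092] [173. 176. 176.]
[412. 327.] 208 min [ 0.504 -0.144  0.009] max [ 0.546 -0.105  0.086] topmean [ 0.529 -0.123  0.08 ] [112.  79.  57.]
[469. 358.] 254 min [ 0.458 -0.297  0.01 ] max [ 0.488 -0.239  0.069] topmean [ 0.471 -0.269  0.064] [86. 84. 79.]
[435. 369.] 234 min [ 0.396 -0.228  0.01 ] max [ 0.439 -0.186  0.086] topmean [ 0.419 -0.207  0.079] [177. 151.  63.]
[330. 366.] 171 min [ 0.353 -0.014  0.009] max [0.42  0.048 0.024] topmean [0.385 0.013 0.019] [215. 188.  91.]
[524. 390.] 208 min [ 0.407 -0.424  0.009] max [ 0.471 -0.365  0.021] topmean [ 0.439 -0.397  0.016] [220. 208. 183.]
top 483.1516680939929
[393. 195.] 10401 min [ 0.599 -0.40
[... 511 characters left out ...]
155. 149.]
[344. 294.] 232 min [0.495 0.021 0.01 ] max [0.541 0.069 0.097] topmean [0.521 0.045 0.092] [159. 171. 178.]
[415. 309.] 174 min [ 0.508 -0.141  0.01 ] max [ 0.545 -0.099  0.088] topmean [ 0.529 -0.119  0.08 ] [105.  69.  40.]
[473. 347.] 193 min [ 0.46  -0.294  0.009] max [ 0.482 -0.236  0.07 ] topmean [ 0.471 -0.265  0.066] [77. 75. 72.]
[337. 354.] 179 min [ 0.354 -0.011  0.009] max [0.419 0.052 0.025] topmean [0.386 0.021 0.021] [225. 195.  18.]
[440. 361.] 179 min [ 0.397 -0.225  0.009] max [ 0.439 -0.184  0.083] topmean [ 0.418 -0.203  0.08 ] [170. 142.  10.]
[525. 378.] 217 min [ 0.409 -0.421  0.009] max [ 0.47  -0.362  0.022] topmean [ 0.438 -0.392  0.016] [223. 209. 179.]
```

```bash
python3 - <<'E'
from h import *
for n in("side","top"):
    c=dict(np.load(f"c_{n}.npz"));W=world(c)
    t=(abs(W[...,2]-.111)<.008)&(W[...,0]>.5)&(W[...,0]<.95)&(W[...,1]>-.5)&(W[...,1]<.1)
    t=cv2.erode(t.astype(np.uint8),np.ones((3,3)))
    k,l,st,ce=cv2.connectedComponentsWithStats(t)
    for i in range(1,k):
        if st[i,4]<150: continue
        P=W[l==i];r=cv2.minAreaRect(P[:,:2].astype(np.float32)*1000)
        print(n,ce[i]*800/512,st[i,4],r,P[:,2].mean(),cv2.boxPoints(r).round())
    # front panel: points with z .02-.105 in front
    for lo,hi in((-.28,.05),(-.46,-.3)):
        m=(W[...,2]>.02)&(W[...,2]<.10)&(W[...,1]>lo)&(W[...,1]<hi)&(W[...,0]>.54)&(W[...,0]<.70)
        P=W[m]
        # RANSAC line x=a+b*y
        best=None;rng=np.random.default_rng(0)
        for _ in range(500):
            a,b=P[rng.choice(len(P),2,False)]
            d=(b-a)[:2];L=np.hypot(*d)
            if L<.04: continue
            nn=np.array([-d[1],d[0]])/L
            inl=abs((P[:,:2]-a[:2])@nn)<.003
            if best is None or inl.sum()>best.sum(): best=inl
        Q=P[best];f=cv2.fitLine(Q[:,:2].astype(np.float32),cv2.DIST_HUBER,0,.01,.01).ravel()
        print(n,'front line',f,len(Q),len(P),'ymin/max',Q[:,1].min(),Q[:,1].max(), 'ang deg',np.degrees(np.arctan2(-f[0],f[1])) )
        nn=np.array([-f[1],f[0]]); nn*=np.sign(-nn[0])
        e=(P[:,:2]-f[2:])@nn
        H=P[(e>.03)&(e<.055)&(P[:,2]>.07)]
        print('handle',len(H),H.mean(0) if len(H) else'',H.min(0),H.max(0))
E
```

```text
side [444.95028977 249.09322542] 1251 ((742.44189453125, -141.8090057373047), (205.74110412597656, 183.90957641601562), 82.5694351196289) 0.10867201418680227 [[ 638. -232.]
 [ 820. -256.]
 [ 847.  -52.]
 [ 665.  -28.]]
side [541.69230769 285.41987179] 975 ((679.2711181640625, -384.8595886230469), (121.19194793701172, 185.543701171875), 85.33012390136719) 0.10895909716340672 [[ 582. -438.]
 [ 767. -453.]
 [ 777. -332.]
 [ 592. -317.]]
side front line [ 0.11760595  0.99306035  0.65212035 -0.12018032] 548 1046 ymin/max -0.23744558460743537 -0.02560198374368024 ang deg -6.7539544
handle 82 [ 0.61010003 -0.12632134  0.08083345] [ 0.59709426 -0.18132351  0.07208116] [ 0.62487003 -0.0709254   0.08897124]
side front line [ 0.06708974  0.99774694  0.58601725 -0.38021564] 376 691 ymin/max -0.4419689959687848 -0.31312863536654756 ang deg -3.8468485
handle 78 [ 0.54620259 -0.36920818  0.08120295] [ 0.54017095 -0.42860672  0.07464142] [ 0.55952177 -0.31881631  0.08567665]
top [450.23961203 218.74139118] 1089 ((742.6312255859375, -139.0109100341797), (205.17530822753906, 182.80111694335938), 83.22966766357422) 0.1086869928375561 [[ 640. -230.]
 [ 821. -252.]
 [ 845.  -48.]
 [ 664.  -26.]]
top [545.41990921 263.06541829] 771 ((680.023193359375, -381.5407409667969), (120.35377502441406, 177.59376525878906), 85.48126220703125) 0.10868944079256722 [[ 587. -435.]
 [ 764. -449.]
 [ 773. -329.]
 [ 596. -315.]]
top front line [ 0.11524437  0.99333715  0.6495103  -0.1295762 ] 516 826 ymin/max -0.23406421008784137 -0.020596833595685093 ang deg -6.61772
handle 86 [ 0.60861941 -0.12445658  0.0823286 ] [ 0.59897198 -0.17842162  0.07025499] [ 0.62330507 -0.06782029  0.08991277]
top front line [ 0.08469884  0.9964066   0.5850929  -0.3756424 ] 340 532 ymin/max -0.43866273735003847 -0.3098750414813722 ang deg -4.858707
handle 78 [ 0.54524935 -0.36465734  0.08182661] [ 0.54011309 -0.42572862  0.07243205] [ 0.55697994 -0.31529183  0.09007651]
```

```bash
python3 - <<'E'
from h import *
c=dict(np.load("c_side.npz"));im=c['image'][120:250,200:400,::-1]
cv2.imwrite("pics/crop1.png",cv2.resize(im,(800,520),interpolation=cv2.INTER_CUBIC))
c=dict(np.load("c_top.npz"));im=c['image'][100:230,200:400,::-1]
cv2.imwrite("pics/crop2.png",cv2.resize(im,(800,520),interpolation=cv2.INTER_CUBIC))
E
```

```text
(no output)
```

View pics/crop1.png

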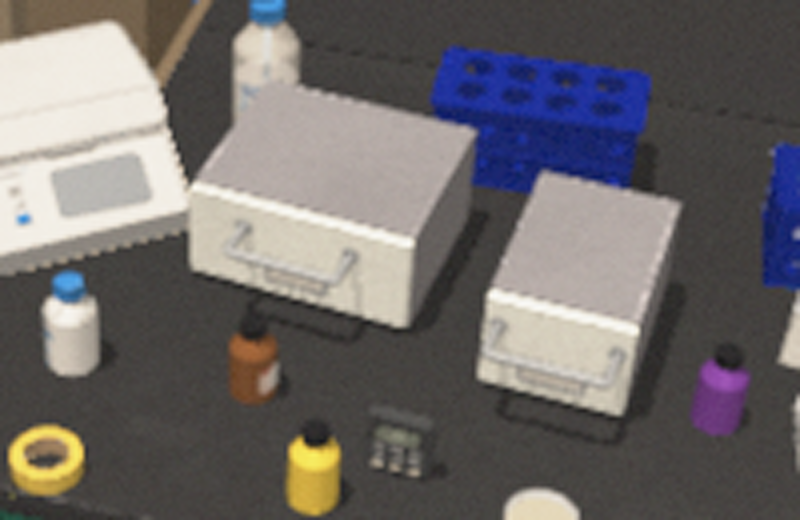

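Call:
step_arm(targets=[[1, 0, 0, 0, 0, 0, 6.8], [1, 0, 0, 0, 0, 0, 6.8], [1, 0, 0, 0, 0, 0, 6.8], [1, 0, 0, 0, 0, 0, 6.8], [1, 0, 0, 0, 0, 0, 6.8], [1, 0, 0, 0, 0, 0, 6.8], [1, 0, 0, 0, 0, 0, 6.8], [1, 0, 0, 0, 0, 0, 6.8], [1, 0, 0, 0, 0, 0, 6.8], [1, 0, 0, 0, 0, 0, 6.8]])

```text
t: 0.93
position: [0.1718, 0.6265, 0.224]
ee_rot: [[-0.11, 0.994, -0.0], [0.994, 0.11, -0.001], [-0.001, -0.0, -1.0]]
wrist_force: [-0.6, -0.3, 0.4]
width: 0.0943
```

Call:
step_arm(targets=[[1, 0, 0, 0, 0, 0, 6.8], [1, 0, 0, 0, 0, 0, 6.8], [1, 0, 0, 0, 0, 0, 0]])

```text
t: 1.18
position: [0.1717, 0.6266, 0.2239]
ee_rot: [[0.124, 0.992, 0.0], [0.992, -0.124, -0.001], [-0.001, 0.0, -1.0]]
wrist_force: [-0.2, 0.4, 0.5]
width: 0.0939
```

```bash
cat >> h.py <<'E'
U0=np.array([.744,-.140]);yaw=np.radians(-6.9)
u=np.array([np.cos(yaw),np.sin(yaw)]);v=np.array([-u[1],u[0]])
def unit2w(x,y): return U0+x*u+y*v
def w2unit(p): d=np.array(p[:2])-U0;return np.array([d@u,d@v])
def to(target,s=None):
    from plant import state
    s=s or state();d=np.array(target)-s['position'];t=s['ee_rot'].T@d
    print('t',round(s['t'],2),'pos',s['position'].round(4),'unit',w2unit(s['position']).round(4),'yheading',np.degrees(np.arctan2(s['ee_rot'][1,1],s['ee_rot'][0,1])).round(2),'z',s['ee_rot'][:,2].round(4),'w',round(s['width'],4),'F',s['wrist_force'].round(1),'q',s['q'].round(2))
    print('tool delta in 30mm units',(t/.03).round(2))
E
python3 -c "
from h import *
to([.528,-.121,.16])"
```

```text
t 1.18 pos [0.1717 0.6266 0.2239] unit [-0.6602  0.6923] yheading -7.1 z [ 2.0e-04 -1.3e-03 -1.0e+00] w 0.0939 F [-0.2  0.4  0.5] q [-1.59  0.66  0.43  1.53 -0.31  1.02 -1.21]
tool delta in 30mm units [-23.26  14.87   2.16]
```

Call:
step_arm(targets=[[1, -0.4, 0.25, 0, 0, 0, 0], [1, -0.8, 0.5, 0, 0, 0, 0], [1, -0.8, 0.5, 0, 0, 0, 0], [1, -0.8, 0.5, 0, 0, 0, 0], [1, -0.8, 0.5, 0, 0, 0, 0], [1, -0.8, 0.5, 0, 0, 0, 0], [1, -0.8, 0.5, 0, 0, 0, 0], [1, -0.8, 0.5, 0, 0, 0, 0], [1, -0.8, 0.5, 0, 0, 0, 0], [1, -0.8, 0.5, 0, 0, 0, 0]])

```text
t: 2.02
position: [0.2861, 0.3819, 0.2244]
ee_rot: [[0.117, 0.993, -0.0], [0.993, -0.117, -0.0], [-0.0, -0.0, -1.0]]
wrist_force: [0.6, -0.1, 0.5]
width: 0.094
```

Call:
step_arm(targets=[[1, -0.8, 0.5, 0, 0, 0, 0], [1, -0.8, 0.5, 0, 0, 0, 0], [1, -0.8, 0.5, 0, 0, 0, 0], [1, -0.8, 0.5, 0, 0, 0, 0], [1, -0.8, 0.5, 0, 0, 0, 0], [1, -0.8, 0.5, 0, 0, 0, 0], [1, -0.8, 0.5, 0, 0, 0, 0], [1, -0.8, 0.5, 0, 0, 0, 0], [1, -0.8, 0.5, 0, 0, 0, 0], [1, -0.8, 0.5, 0, 0, 0, 0]])

```text
t: 2.85
position: [0.406, 0.1256, 0.2245]
ee_rot: [[0.117, 0.993, 0.0], [0.993, -0.117, 0.0], [0.0, 0.0, -1.0]]
wrist_force: [0.3, 0.2, -0.7]
width: 0.0935
```

```bash
python3 -c "
from h import *
to([.528,-.121,.2])"
```

```text
t 2.85 pos [0.406  0.1256 0.2245] unit [-0.3674  0.2231] yheading -6.7 z [ 0.e+00  1.e-04 -1.e+00] w 0.0935 F [ 0.3  0.2 -0.7] q [-0.74  0.34  0.5   2.12 -0.24  0.73 -0.2 ]
tool delta in 30mm units [-7.69  5.    0.82]
```

Call:
step_arm(targets=[[0.8, -0.8, 0.5, 0, 0, 0, 0], [0.8, -0.8, 0.5, 0, 0, 0, 0], [0.8, -0.8, 0.5, 0, 0, 0, 0], [0.8, -0.8, 0.5, 0, 0, 0, 0], [0.8, -0.8, 0.5, 0, 0, 0, 0], [0.8, -0.8, 0.5, 0, 0, 0, 0], [0.8, -0.8, 0.5, 0, 0, 0, 0], [0.8, -0.8, 0.5, 0, 0, 0, 0], [0.8, -0.5, 0.3, 0.2, 0, 0, 0], [0.8, 0, 0, 0, 0, 0, 0]])

```text
t: 3.68
position: [0.5095, -0.0985, 0.218]
ee_rot: [[0.123, 0.992, 0.001], [0.992, -0.123, -0.003], [-0.003, 0.001, -1.0]]
wrist_force: [0.5, -0.4, 0.4]
width: 0.0751
```

```bash
python3 - <<'E'
from h import *
from plant import capture
to([.528,-.121,.15])
c=capture("wrist");W=world(c)
cv2.imwrite("pics/w1.png",c['image'][:,:,::-1])
m=(W[...,2]>.012)&(W[...,2]<.1)&(np.hypot(W[...,0]-.528,W[...,1]+.121)<.04)
P=W[m];print(len(P),P.min(0),P.max(0)); t=P[P[:,2]>P[:,2].max()-.008];print(t.mean(0),(t.min(0)+t.max(0))/2)
E
```

```text
t 3.68 pos [ 0.5095 -0.0985  0.218 ] unit [-0.2378  0.013 ] yheading -7.05 z [ 5.0e-04 -2.9e-03 -1.0e+00] w 0.0751 F [ 0.5 -0.4  0.4] q [-0.2   0.49  0.48  1.9  -0.3   0.83  0.32]
tool delta in 30mm units [-0.66  0.7   2.27]
1609 [ 0.51380524 -0.13936384  0.01200737] [ 0.5549906  -0.0987439   0.08249019]
[ 0.53419142 -0.11884781  0.08001919] [ 0.53432799 -0.11917743  0.07850364]
```

View pics/w1.png

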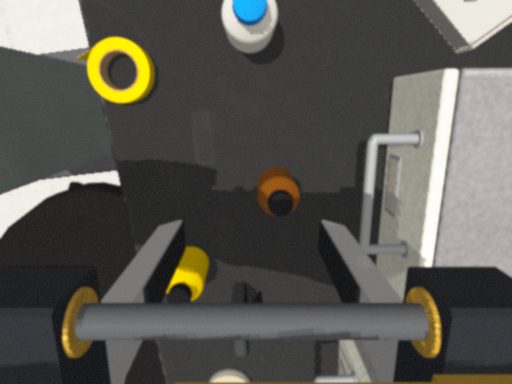

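The wrist view shows the brown bottle (280,195) standing between the finger lines, with the handle on its right. The three cameras agree to about 5 mm on a centre of (0.531, -0.120).

```bash
python3 -c "
from h import *
to([.531,-.120,.045])"
```

```text
t 3.73 pos [ 0.5086 -0.096   0.2179] unit [-0.239   0.0154] yheading -6.98 z [-1.e-03 -7.e-04 -1.e+00] w 0.0751 F [-0.3  0.6  0.4] q [-0.2   0.49  0.48  1.9  -0.3   0.83  0.32]
tool delta in 30mm units [-0.7   0.84  5.76]
```

Call:
step_arm(targets=[[0.8, -0.35, 0.4, 0.3, 0, 0, 0], [0.8, -0.35, 0.4, 0.5, 0, 0, 0], [0.8, 0, 0, 0.8, 0, 0, 0], [0.8, 0, 0, 0.8, 0, 0, 0], [0.8, 0, 0, 0.8, 0, 0, 0], [0.8, 0, 0, 0.6, 0, 0, 0], [0.8, 0, 0, 0.6, 0, 0, 0], [0.8, 0, 0, 0.5, 0, 0, 0], [0.8, 0, 0, 0, 0, 0, 0]])

```text
t: 4.48
position: [0.5278, -0.1154, 0.0691]
ee_rot: [[0.117, 0.993, -0.006], [0.993, -0.117, 0.002], [0.002, -0.006, -1.0]]
wrist_force: [-0.8, -0.2, 0.4]
width: 0.0752
```

```bash
python3 -c "
from h import *
to([.531,-.120,.045])
import cv2
from plant import capture
c=capture('wrist');cv2.imwrite('pics/w2.png',c['image'][:,:,::-1])"
```

```text
t 4.48 pos [ 0.5278 -0.1154  0.0691] unit [-0.2176 -0.0015] yheading -6.73 z [-0.0055  0.0025 -1.    ] w 0.0752 F [-0.8 -0.2  0.4] q [-0.05  0.73  0.33  1.95 -0.45  0.53  0.47]
tool delta in 30mm units [-0.14  0.13  0.8 ]
```

View pics/w2.png

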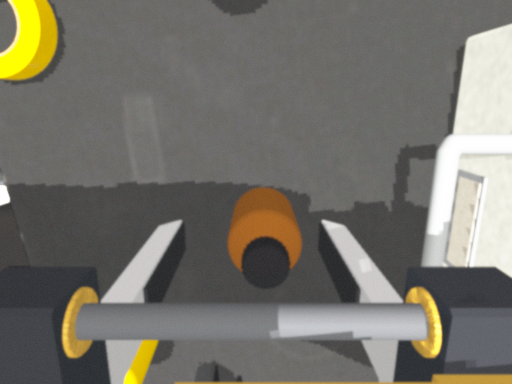

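The bottle, with its cap at (265,262), sits centred between the fingertips (183 and 322). I'll descend and grip.

Call:
step_arm(targets=[[0.8, -0.1, 0.15, 0.3, 0, 0, 0], [0.8, 0, 0, 0.3, 0, 0, 0], [0.8, 0, 0, 0.2, 0, 0, 0], [0.8, 0, 0, 0, 0, 0, 0], [0.35, 0, 0, 0, 0, 0, 0], [0.35, 0, 0, 0, 0, 0, 0], [0.35, 0, 0, 0, 0, 0, 0], [0.35, 0, 0, 0, 0, 0, 0]])

```text
t: 5.2
position: [0.5344, -0.1215, 0.0478]
ee_rot: [[0.121, 0.993, 0.001], [0.993, -0.121, -0.0], [-0.0, 0.001, -1.0]]
wrist_force: [-0.0, -0.2, 0.4]
width: 0.0517
```

```bash
python3 -c "
from h import *
to([.42,.12,.15])"
```

```text
t 5.2 pos [ 0.5344 -0.1215  0.0478] unit [-0.2103 -0.0068] yheading -6.94 z [ 6.e-04 -1.e-04 -1.e+00] w 0.0517 F [-0.  -0.2  0.4] q [-0.03  0.77  0.31  1.95 -0.46  0.49  0.49]
tool delta in 30mm units [ 7.53 -4.76 -3.41]
```

Call:
step_arm(targets=[[0.2, 0, 0, 0, 0, 0, 0], [0.2, 0, 0, 0, 0, 0, 0], [0.2, 0, 0, 0, 0, 0, 0], [0.2, 0, 0, 0, 0, 0, 0], [0.2, 0, 0, 0, 0, 0, 0]])

```text
t: 5.62
position: [0.5342, -0.1215, 0.0477]
ee_rot: [[0.121, 0.993, 0.0], [0.993, -0.121, 0.0], [0.0, 0.0, -1.0]]
wrist_force: [1.0, -1.0, 2.9]
width: 0.0407
```

Call:
step_arm(targets=[[0.2, 0, 0, -0.3, 0, 0, 0], [0.2, 0, 0, -0.5, 0, 0, 0], [0.2, 0, 0, -0.7, 0, 0, 0], [0.2, 0, 0, -0.7, 0, 0, 0], [0.2, 0, 0, -0.7, 0, 0, 0], [0.2, 0, 0, -0.7, 0, 0, 0], [0.2, 0, 0, -0.3, 0, 0, 0], [0.2, 0, 0, 0, 0, 0, 0]])

```text
t: 6.28
position: [0.5355, -0.1218, 0.1666]
ee_rot: [[0.121, 0.993, 0.004], [0.993, -0.121, -0.001], [-0.0, 0.004, -1.0]]
wrist_force: [1.3, -0.0, -1.0]
width: 0.0403
```

```bash
python3 -c "
from h import *
to([.42,.12,.16])"
```

```text
t 6.28 pos [ 0.5355 -0.1218  0.1666] unit [-0.2092 -0.007 ] yheading -6.94 z [ 4.2e-03 -7.0e-04 -1.0e+00] w 0.0403 F [ 1.3 -0.  -1. ] q [-0.11  0.59  0.44  1.87 -0.36  0.75  0.4 ]
tool delta in 30mm units [ 7.54 -4.8   0.2 ]
```

Call:
step_arm(targets=[[0.2, 0.3, -0.2, 0, 0, 0, 0], [0.2, 0.7, -0.45, 0, 0, 0, 0], [0.2, 0.8, -0.5, 0, 0, 0, 0], [0.2, 0.8, -0.5, 0, 0, 0, 0], [0.2, 0.8, -0.5, 0, 0, 0, 0], [0.2, 0.8, -0.5, 0, 0, 0, 0], [0.2, 0.8, -0.5, 0, 0, 0, 0], [0.2, 0.8, -0.5, 0, 0, 0, 0], [0.2, 0.8, -0.5, 0, 0, 0, 0], [0.2, 0.5, -0.4, 0, 0, 0, 0]])

```text
t: 7.12
position: [0.4213, 0.1093, 0.163]
ee_rot: [[0.118, 0.993, -0.004], [0.993, -0.118, -0.0], [-0.0, -0.004, -1.0]]
wrist_force: [-0.2, 0.5, 0.4]
width: 0.0406
```

Call:
step_arm(targets=[[0.2, 0.4, -0.25, 0, 0, 0, 0], [0.2, 0, 0, 0, 0, 0, 0], [0.2, 0, 0, 0.5, 0, 0, 0], [0.2, 0, 0, 0.8, 0, 0, 0], [0.2, 0, 0, 0.8, 0, 0, 0], [0.2, 0, 0, 0.8, 0, 0, 0], [0.2, 0, 0, 0.5, 0, 0, 0], [0.2, 0, 0, 0.2, 0, 0, 0], [0.2, 0, 0, 0, 0, 0, 0]])

```text
t: 7.87
position: [0.4171, 0.1182, 0.0549]
ee_rot: [[0.122, 0.993, -0.004], [0.993, -0.122, -0.001], [-0.002, -0.004, -1.0]]
wrist_force: [0.4, 0.5, -1.0]
width: 0.0403
```

```bash
python3 - <<'E'
from h import *
from plant import capture
to([.42,.12,.048])
c=capture("side");W=world(c)
m=(W[...,2]<.1)&(W[...,2]>-.01)&(np.hypot(W[...,0]-.42,W[...,1]-.12)<.05)
im=c['image'];b=m&(im[...,0]>im[...,2]+30)
P=W[b];print(len(P),P.min(0),P.max(0))
cv2.imwrite('pics/s3.png',cv2.resize(im[100:292,100:356,::-1],(800,600)))
E
```

```text
t 7.87 pos [0.4171 0.1182 0.0549] unit [-0.3555  0.2171] yheading -7.02 z [-0.0037 -0.0014 -1.    ] w 0.0403 F [ 0.4  0.5 -1. ] q [-0.51  0.67  0.25  2.24 -0.56  0.29  0.11]
tool delta in 30mm units [0.07 0.09 0.23]
126 [ 0.38256033  0.09495587 -0.0028511 ] [0.42706434 0.14499591 0.08289421]
```

View pics/s3.png

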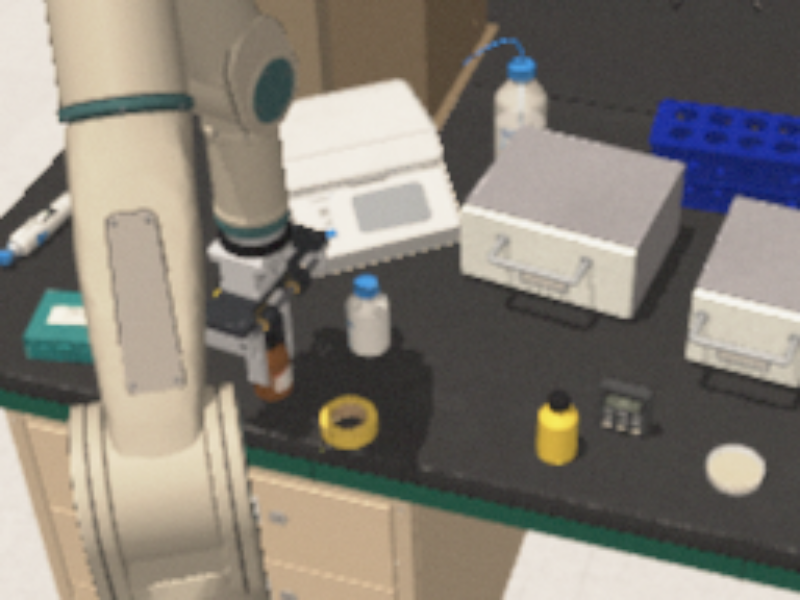

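The bottle (275,370 in the crop) is held upright near its parking spot, about 7 mm above the bench, and the neighbours are clear. I'll lower it and release.

Call:
step_arm(targets=[[0.2, 0, 0, 0.1, 0, 0, 0], [0.2, 0, 0, 0.1, 0, 0, 0], [0.2, 0, 0, 0, 0, 0, 0], [0.2, 0, 0, 0, 0, 0, 0]])

```text
t: 8.25
position: [0.4187, 0.1195, 0.0509]
ee_rot: [[0.121, 0.993, 0.001], [0.993, -0.121, 0.0], [0.0, 0.001, -1.0]]
wrist_force: [-0.5, -0.3, -0.8]
width: 0.0405
```

```bash
python3 - <<'E'
from h import *
to([.42,.12,.0477])
E
```

```text
t 8.25 pos [0.4187 0.1195 0.0509] unit [-0.3542  0.2185] yheading -6.93 z [ 8.e-04  3.e-04 -1.e+00] w 0.0405 F [-0.5 -0.3 -0.8] q [-0.51  0.68  0.24  2.24 -0.58  0.28  0.12]
tool delta in 30mm units [0.02 0.04 0.11]
```

Call:
step_arm(targets=[[0.2, 0, 0, 0.1, 0, 0, 0], [0.2, 0, 0, 0, 0, 0, 0], [0.2, 0, 0, 0, 0, 0, 0], [0.2, 0, 0, 0, 0, 0, 0]])

```text
t: 8.58
position: [0.4188, 0.1195, 0.0476]
ee_rot: [[0.121, 0.993, 0.001], [0.993, -0.121, 0.0], [0.0, 0.001, -1.0]]
wrist_force: [1.0, 0.5, 1.7]
width: 0.0405
```

Call:
step_arm(targets=[[0.5, 0, 0, 0, 0, 0, 0], [0.7, 0, 0, 0, 0, 0, 0], [0.7, 0, 0, 0, 0, 0, 0], [0.7, 0, 0, 0, 0, 0, 0], [0.7, 0, 0, 0, 0, 0, 0], [0.7, 0, 0, 0, 0, 0, 0], [0.7, 0, 0, 0, 0, 0, 0]])

```text
t: 9.17
position: [0.4184, 0.1193, 0.0474]
ee_rot: [[0.121, 0.993, -0.0], [0.993, -0.121, 0.0], [-0.0, -0.0, -1.0]]
wrist_force: [0.6, 1.3, -0.1]
width: 0.0659
```

Call:
step_arm(targets=[[0.7, 0, 0, -0.4, 0, 0, 0], [0.7, 0, 0, -0.8, 0, 0, 0], [0.7, 0, 0, -0.8, 0, 0, 0], [0.7, 0, 0, -0.8, 0, 0, 0], [0.7, 0, 0, -0.8, 0, 0, 0], [0.7, 0, 0, -0.8, 0, 0, 0], [0.4, 0, 0, 0, 0, 0, 0]])

```text
t: 9.75
position: [0.4207, 0.1198, 0.1828]
ee_rot: [[0.121, 0.993, 0.006], [0.993, -0.121, 0.003], [0.003, 0.006, -1.0]]
wrist_force: [0.3, -0.0, 0.2]
width: 0.0619
```

```bash
python3 - <<'E'
from h import *
from plant import capture
to([*unit2w(-.135,0),.18])
c=capture("wrist");W=world(c)
m=(W[...,2]>.012)&(W[...,2]<.1)&(np.hypot(W[...,0]-.42,W[...,1]-.12)<.05)
P=W[m];t=P[P[:,2]>P[:,2].max()-.008];print(len(P),t.mean(0),P.min(0),P.max(0))
cv2.imwrite('pics/w4.png',c['image'][:,:,::-1])
E
```

```text
t 9.75 pos [0.4207 0.1198 0.1828] unit [-0.3522  0.2191] yheading -6.95 z [ 0.0062  0.0026 -1.    ] w 0.0619 F [ 0.3 -0.   0.2] q [-0.73  0.44  0.54  2.15 -0.38  0.64 -0.05]
tool delta in 30mm units [-7.3   7.25  0.11]
1963 [0.41908932 0.12196791 0.08014388] [0.39858031 0.10124266 0.01203786] [0.44012078 0.14206631 0.08250506]
```

View pics/w4.png

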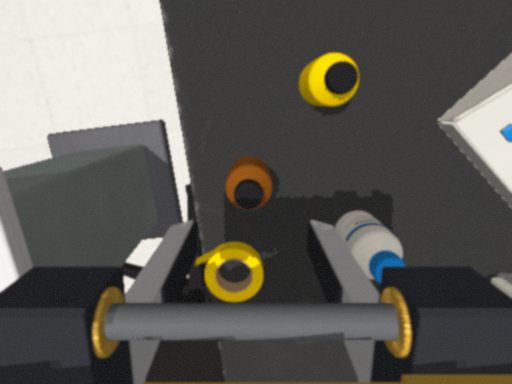

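The bottle stands upright where I parked it, at (0.419, 0.120), pixel (249,183). Next is the handle.

Call:
step_arm(targets=[[0.35, -0.4, 0.4, 0, 0, 0, 0], [0.35, -0.8, 0.8, 0, 0, 0, 0], [0.35, -0.8, 0.8, 0, 0, 0, 0], [0.35, -0.8, 0.8, 0, 0, 0, 0], [0.35, -0.8, 0.8, 0, 0, 0, 0], [0.35, -0.8, 0.8, 0, 0, 0, 0], [0.35, -0.8, 0.8, 0, 0, 0, 0], [0.35, -0.8, 0.8, 0, 0, 0, 0], [0.35, -0.8, 0.7, 0, 0, 0, 0], [0.35, -0.4, 0.4, 0, 0, 0, 0]])

```text
t: 10.63
position: [0.6044, -0.1251, 0.1777]
ee_rot: [[0.124, 0.992, -0.001], [0.992, -0.124, -0.002], [-0.002, -0.001, -1.0]]
wrist_force: [0.2, -0.7, -0.2]
width: 0.033
```

Call:
step_arm(targets=[[0.35, 0, 0, 0, 0, 0, 0], [0.35, 0, 0, 0, 0, 0, 0]])

```text
t: 10.8
position: [0.6027, -0.1213, 0.1775]
ee_rot: [[0.123, 0.992, -0.003], [0.992, -0.123, 0.001], [0.001, -0.003, -1.0]]
wrist_force: [-0.6, 0.3, -0.6]
width: 0.0329
```

```bash
python3 - <<'E'
from h import *
from plant import capture
to([*unit2w(-.135,0),.14])
c=capture("wrist");W=world(c)
ux=(W[...,:2]-U0)@u;uy=(W[...,:2]-U0)@v;z=W[...,2]
m=(z>.07)&(z<.1)&(ux>-.16)&(ux<-.11)&(abs(uy)<.06)
print(m.sum(),np.median(ux[m]),ux[m].min(),ux[m].max(),uy[m].min(),uy[m].max(),z[m].max())
for yy in(-.03,0,.03):
    k=m&(abs(uy-yy)<.01);print(yy,k.sum(),np.median(ux[k]) if k.sum() else '')
k=(z>.104)&(ux<-.06)&(ux>-.12)&(abs(uy)<.09);print('panel top front',k.sum(),np.percentile(ux[k],2) if k.sum() else '')
cv2.imwrite('pics/w5.png',c['image'][:,:,::-1])
E
```

```text
t 10.8 pos [ 0.6027 -0.1213  0.1775] unit [-0.1426  0.0016] yheading -7.05 z [-3.e-03  9.e-04 -1.e+00] w 0.0329 F [-0.6  0.3 -0.6] q [-0.13  0.68  0.48  1.68 -0.38  0.89  0.38]
tool delta in 30mm units [-0.05  0.26  1.25]
1901 -0.13009138432257034 -0.13545038426930012 -0.11003783202118826 -0.052964535074947895 0.05843839655556537 0.08614557541912068
-0.03 257 -0.13100806471308646
0 272 -0.1313083848654494
0.03 286 -0.13158037510781706
panel top front 22166 -0.11944426770921604
```

View pics/w5.png

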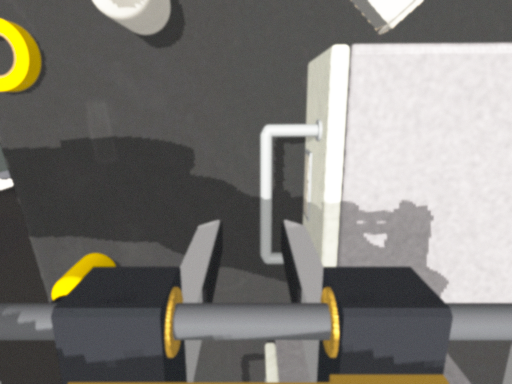

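The handle bar is at column 266 and the finger midpoint near 252. The wrist depth puts the bar at unit x = -0.1315, so I shift 11 mm and lower onto it.

Call:
step_arm(targets=[[0.35, 0, 0.36, 0, 0, 0, 0], [0.35, 0, 0, 0.4, 0, 0, 0], [0.35, 0, 0, 0.7, 0, 0, 0], [0.35, 0, 0, 0.7, 0, 0, 0], [0.35, 0, 0, 0, 0, 0, 0], [0.35, 0, 0, 0, 0, 0, 0]])

```text
t: 11.35
position: [0.6127, -0.1204, 0.124]
ee_rot: [[0.12, 0.993, -0.004], [0.993, -0.12, 0.001], [0.001, -0.004, -1.0]]
wrist_force: [0.4, 0.2, 0.6]
width: 0.0329
```

```bash
sed -i 's/U0=np.array(\[.744,-.140\])/U0=np.array([.7475,-.140])/' h.py; python3 - <<'E'
from h import *
from plant import capture
to([*unit2w(-.135,0),.08])
c=capture("wrist")
cv2.imwrite('pics/w6.png',c['image'][:,:,::-1])
E
```

```text
t 11.35 pos [ 0.6127 -0.1204  0.124 ] unit [-0.1362  0.0032] yheading -6.88 z [-0.0038  0.0014 -1.    ] w 0.0329 F [0.4 0.2 0.6] q [-0.11  0.75  0.44  1.69 -0.42  0.8   0.41]
tool delta in 30mm units [-0.11  0.04  1.47]
```

View pics/w6.png

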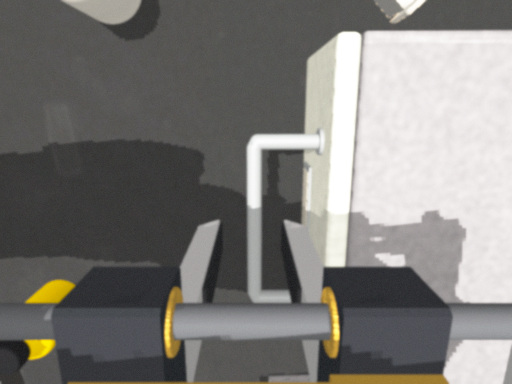

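The bar (column 254) is centred between the fingertips (220 and 285). Going down and gripping.

Call:
step_arm(targets=[[0.35, 0, 0, 0.5, 0, 0, 0], [0.35, 0, 0, 0.5, 0, 0, 0], [0.35, 0, 0, 0.4, 0, 0, 0], [0.35, 0, 0, 0, 0, 0, 0], [0.35, 0, 0, 0, 0, 0, 0], [0, 0, 0, 0, 0, 0, 0], [0, 0, 0, 0, 0, 0, 0], [0, 0, 0, 0, 0, 0, 0], [0, 0, 0, 0, 0, 0, 0], [0, 0, 0, 0, 0, 0, 0]])

```text
t: 12.23
position: [0.6138, -0.1221, 0.084]
ee_rot: [[0.121, 0.993, -0.001], [0.993, -0.121, 0.001], [0.0, -0.001, -1.0]]
wrist_force: [-2.9, 0.5, 4.8]
width: 0.0079
```

Call:
step_arm(targets=[[0, 0, 0, 0, 0, 0, 0], [0, 0, 0, 0, 0, 0, 0]])

```text
t: 12.4
position: [0.6138, -0.1221, 0.084]
ee_rot: [[0.121, 0.993, -0.001], [0.993, -0.121, 0.001], [0.0, -0.001, -1.0]]
wrist_force: [-2.7, 1.2, 5.6]
width: 0.0082
```

```bash
python3 - <<'E'
from h import *
to([*unit2w(-.275,0),.08])
E
```

```text
t 12.4 pos [ 0.6138 -0.1221  0.084 ] unit [-0.1349  0.0017] yheading -6.94 z [-1.1e-03  5.0e-04 -1.0e+00] w 0.0082 F [-2.7  1.2  5.6] q [-0.09  0.81  0.41  1.71 -0.45  0.72  0.43]
tool delta in 30mm units [-0.06 -4.67  0.14]
```

Call:
step_arm(targets=[[0, 0, -0.08, 0, 0, 0, 0], [0, 0, -0.15, 0, 0, 0, 0], [0, 0, -0.22, 0, 0, 0, 0], [0, 0, -0.3, 0, 0, 0, 0], [0, 0, -0.3, 0, 0, 0, 0], [0, 0, -0.3, 0, 0, 0, 0], [0, 0, -0.3, 0, 0, 0, 0], [0, 0, -0.3, 0, 0, 0, 0], [0, 0, -0.3, 0, 0, 0, 0], [0, 0, -0.3, 0, 0, 0, 0]])

```text
t: 13.23
position: [0.5384, -0.1133, 0.084]
ee_rot: [[0.121, 0.993, 0.002], [0.993, -0.121, -0.001], [-0.001, 0.002, -1.0]]
wrist_force: [2.5, -0.5, 4.8]
width: 0.0076
```

Call:
step_arm(targets=[[0, 0, -0.3, 0, 0, 0, 0], [0, 0, -0.3, 0, 0, 0, 0], [0, 0, -0.3, 0, 0, 0, 0], [0, 0, -0.3, 0, 0, 0, 0], [0, 0, -0.3, 0, 0, 0, 0], [0, 0, -0.2, 0, 0, 0, 0], [0, 0, -0.15, 0, 0, 0, 0], [0, 0, -0.08, 0, 0, 0, 0], [0, 0, 0, 0, 0, 0, 0]])

```text
t: 13.98
position: [0.4797, -0.1063, 0.0839]
ee_rot: [[0.122, 0.993, -0.001], [0.993, -0.122, -0.0], [-0.0, -0.001, -1.0]]
wrist_force: [-0.1, -1.9, 8.0]
width: 0.0082
```

```bash
python3 - <<'E'
from h import *
to([*unit2w(-.275,0),.08])
E
```

```text
t 13.98 pos [ 0.4797 -0.1063  0.0839] unit [-0.2699  0.0013] yheading -6.98 z [-6.e-04 -2.e-04 -1.e+00] w 0.0082 F [-0.1 -1.9  8. ] q [-0.08  0.66  0.36  2.08 -0.49  0.48  0.53]
tool delta in 30mm units [-0.04 -0.17  0.13]
```

Call:
step_arm(targets=[[0, 0, -0.1, 0, 0, 0, 0], [0, 0, -0.08, 0, 0, 0, 0], [0, 0, 0, 0, 0, 0, 0], [0, 0, 0, 0, 0, 0, 0]])

```text
t: 14.32
position: [0.4748, -0.1058, 0.0839]
ee_rot: [[0.122, 0.993, -0.0], [0.993, -0.122, -0.0], [-0.0, -0.0, -1.0]]
wrist_force: [0.3, -2.1, 8.7]
width: 0.0082
```

Call:
step_arm(targets=[[0, 0, -0.05, 0, 0, 0, 0], [0, 0, 0, 0, 0, 0, 0], [0, 0, 0, 0, 0, 0, 0]])

```text
t: 14.57
position: [0.4746, -0.1058, 0.0839]
ee_rot: [[0.121, 0.993, 0.002], [0.993, -0.121, -0.001], [-0.001, 0.002, -1.0]]
wrist_force: [2.9, -2.6, 6.2]
width: 0.0083
```

```bash
python3 - <<'E'
from h import *
to([*unit2w(-.275,0),.08])
E
```

```text
t 14.57 pos [ 0.4746 -0.1058  0.0839] unit [-0.275   0.0012] yheading -6.97 z [ 0.0018 -0.0011 -1.    ] w 0.0083 F [ 2.9 -2.6  6.2] q [-0.08  0.66  0.35  2.1  -0.49  0.46  0.53]
tool delta in 30mm units [-0.04 -0.    0.13]
```

Travel is 140 mm and the last 1.5 mm of pull produced no movement, so the drawer is at its stop. I'll release, rise and look inside.

Call:
step_arm(targets=[[0.2, 0, 0, 0, 0, 0, 0], [0.35, 0, 0, 0, 0, 0, 0], [0.35, 0, 0, 0, 0, 0, 0], [0.35, 0, 0, 0, 0, 0, 0], [0.35, 0, 0, 0, 0, 0, 0], [0.35, 0, 0, -0.3, 0, 0, 0], [0.35, 0, 0, -0.7, 0, 0, 0], [0.35, 0, 0, -0.7, 0, 0, 0], [0.35, 0, 0, -0.7, 0, 0, 0], [0.35, 0, 0, -0.7, 0, 0, 0]])

```text
t: 15.4
position: [0.4737, -0.105, 0.1778]
ee_rot: [[0.121, 0.993, -0.001], [0.993, -0.121, 0.0], [0.0, -0.001, -1.0]]
wrist_force: [0.7, -1.0, 0.0]
width: 0.0328
```

Call:
step_arm(targets=[[0.7, 0, 0, -0.4, 0, 0, 0], [0.7, 0, 0, 0, 0, 0, 0], [0.7, 0, 0, 0, 0, 0, 0]])

```text
t: 15.65
position: [0.4743, -0.1049, 0.189]
ee_rot: [[0.121, 0.993, 0.001], [0.993, -0.121, 0.0], [0.0, 0.001, -1.0]]
wrist_force: [-0.9, 0.3, 0.4]
width: 0.0494
```

```bash
python3 - <<'E'
from h import *
from plant import capture
to([.42,.12,.18])
for n in("wrist","top","side"):
    c=capture(n);W=world(c)
    cv2.imwrite(f'pics/{n}7.png',c['image'][:,:,::-1] if n=="wrist" else cv2.resize(c['image'][80:272,150:406,::-1],(800,600)))
    ux=(W[...,:2]-U0)@u;uy=(W[...,:2]-U0)@v;z=W[...,2]
    m=(z>.05)&(z<.1)&(ux>-.215)&(ux<-.085)&(abs(uy)<.088)
    if m.sum()>5:
        P=np.stack([ux[m],uy[m],z[m]],1);t=P[P[:,2]>P[:,2].max()-.01];print(n,len(P),P.min(0).round(4),P.max(0).round(4),t.mean(0).round(4))
    k=(z>.1)&(z<.115)&(ux>-.25)&(ux<-.20)&(abs(uy)<.1);print('panel',k.sum(),np.percentile(ux[k],[2,98]) if k.sum() else '')
    m=(z>.072)&(z<.09)&(np.hypot(W[...,0]-.42,W[...,1]-.12)<.05)
    if m.sum():print('brown',W[m].mean(0))
E
```

```text
t 15.65 pos [ 0.4743 -0.1049  0.189 ] unit [-0.2754  0.0021] yheading -6.92 z [ 1.2e-03  2.0e-04 -1.0e+00] w 0.0494 F [-0.9  0.3  0.4] q [-0.19  0.49  0.51  2.01 -0.36  0.72  0.42]
tool delta in 30mm units [ 7.22 -2.7   0.3 ]
wrist 1298 [-0.1646 -0.0601  0.0503] [-0.133  -0.028   0.0861] [-0.1497 -0.0436  0.0833]
panel 2968 [-0.23506811 -0.22344266]
top 77 [-0.169  -0.0613  0.0505] [-0.1407 -0.0303  0.0886] [-0.1541 -0.0468  0.0836]
panel 120 [-0.24059145 -0.22636149]
brown [0.41386119 0.11959426 0.07831529]
side 80 [-0.1707 -0.0646  0.0512] [-0.1377 -0.0336  0.0889] [-0.1538 -0.05    0.0851]
panel 181 [-0.2424929  -0.22288543]
brown [0.41314295 0.11683497 0.07859548]
```

View pics/wrist7.png

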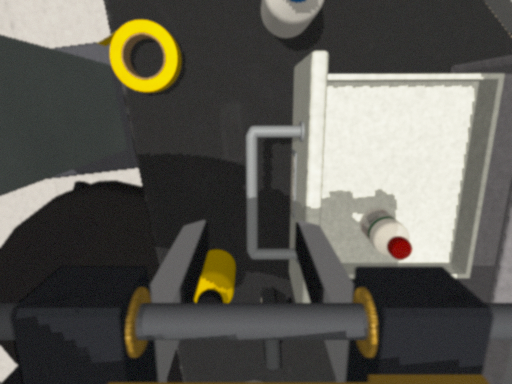

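View pics/top7.png

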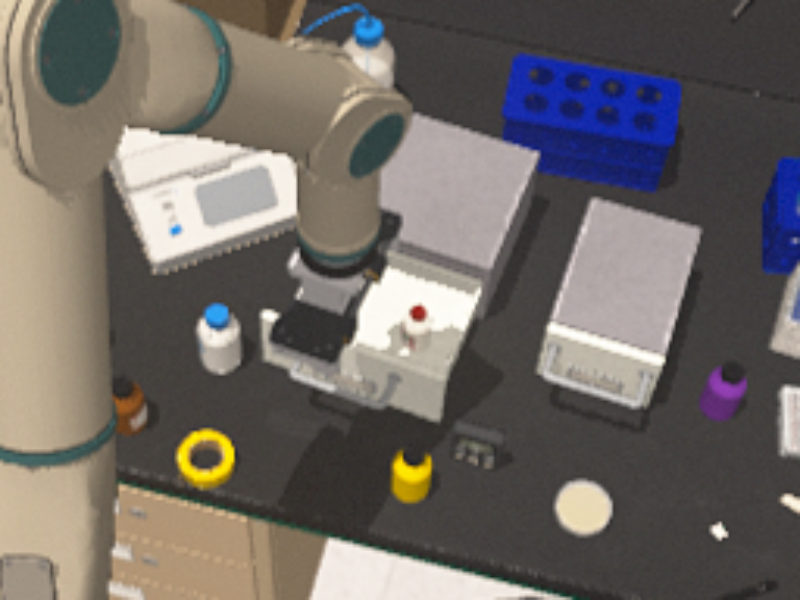

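The drawer is fully open. The small bottle stands at unit (-0.150, -0.044), wrist pixel (390,235), and the brown bottle is still parked. I'll fetch it and stand it near unit (-0.155, +0.037).

Call:
step_arm(targets=[[0.7, 0.4, -0.15, 0, 0, 0, 0], [0.7, 0.8, -0.3, 0, 0, 0, 0], [0.7, 0.8, -0.3, 0, 0, 0, 0], [0.7, 0.8, -0.3, 0, 0, 0, 0], [0.7, 0.8, -0.3, 0, 0, 0, 0], [0.7, 0.8, -0.3, 0, 0, 0, 0], [0.7, 0.8, -0.3, 0, 0, 0, 0], [0.7, 0.8, -0.3, 0, 0, 0, 0], [0.7, 0.8, -0.3, 0, 0, 0, 0], [0.7, 0.4, -0.1, 0, 0, 0, 0]])

```text
t: 16.63
position: [0.4194, 0.1217, 0.1874]
ee_rot: [[0.118, 0.993, -0.003], [0.993, -0.118, 0.0], [-0.0, -0.003, -1.0]]
wrist_force: [-0.9, 0.4, -0.1]
width: 0.0657
```

Call:
step_arm(targets=[[0.7, 0, 0, 0, 0, 0, 0], [0.7, 0, 0, 0, 0, 0, 0]])

```text
t: 16.8
position: [0.421, 0.1188, 0.1878]
ee_rot: [[0.119, 0.993, -0.001], [0.993, -0.119, -0.001], [-0.001, -0.001, -1.0]]
wrist_force: [0.3, -0.5, -0.3]
width: 0.0655
```

```bash
python3 - <<'E'
from h import *
from plant import capture
to([.4188,.1205,.0475])
c=capture("wrist");W=world(c)
m=(W[...,2]>.072)&(W[...,2]<.1)&(np.hypot(W[...,0]-.42,W[...,1]-.12)<.05)
print(W[m].mean(0),W[m].min(0),W[m].max(0))
E
```

```text
t 16.8 pos [0.421  0.1188 0.1878] unit [-0.3553  0.2177] yheading -6.86 z [-0.0012 -0.0011 -1.    ] w 0.0655 F [ 0.3 -0.5 -0.3] q [-0.73  0.44  0.54  2.13 -0.36  0.66 -0.06]
tool delta in 30mm units [ 0.05 -0.07  4.68]
[0.41920077 0.1220946  0.07992351] [0.40727847 0.10967578 0.07200286] [0.43096576 0.1330567  0.08239176]
```

Call:
step_arm(targets=[[0.7, 0.06, -0.06, 0.4, 0, 0, 0], [0.7, 0, 0, 0.7, 0, 0, 0], [0.7, 0, 0, 0.7, 0, 0, 0], [0.7, 0, 0, 0.7, 0, 0, 0], [0.7, 0, 0, 0.7, 0, 0, 0], [0.7, 0, 0, 0.6, 0, 0, 0], [0.7, 0, 0, 0.5, 0, 0, 0], [0.7, 0, 0, 0.2, 0, 0, 0], [0.7, 0, 0, 0, 0, 0, 0], [0.7, 0, 0, 0, 0, 0, 0]])

```text
t: 17.68
position: [0.4201, 0.1199, 0.0536]
ee_rot: [[0.123, 0.992, -0.0], [0.992, -0.123, -0.0], [-0.001, -0.0, -1.0]]
wrist_force: [0.5, -0.5, 0.5]
width: 0.0656
```

```bash
python3 - <<'E'
from h import *
to([.4188,.1205,.0475])
E
```

```text
t 17.68 pos [0.4201 0.1199 0.0536] unit [-0.3563  0.2187] yheading -7.05 z [-2.e-04 -5.e-04 -1.e+00] w 0.0656 F [ 0.5 -0.5  0.5] q [-0.52  0.67  0.27  2.24 -0.59  0.3   0.14]
tool delta in 30mm units [ 0.02 -0.04  0.2 ]
```

Call:
step_arm(targets=[[0.7, 0, 0, 0.15, 0, 0, 0], [0.7, 0, 0, 0, 0, 0, 0], [0.2, 0, 0, 0, 0, 0, 0], [0.2, 0, 0, 0, 0, 0, 0], [0.2, 0, 0, 0, 0, 0, 0], [0.2, 0, 0, 0, 0, 0, 0], [0.2, 0, 0, 0, 0, 0, 0], [0.2, 0, 0, 0, 0, 0, 0], [0.2, 0, 0, 0, 0, 0, 0]])

```text
t: 18.43
position: [0.4198, 0.1211, 0.0491]
ee_rot: [[0.121, 0.993, 0.0], [0.993, -0.121, 0.0], [0.0, 0.0, -1.0]]
wrist_force: [-1.1, 0.9, 3.6]
width: 0.0404
```

```bash
python3 - <<'E'
from h import *
to([*unit2w(-.155,.037),.2])
E
```

```text
t 18.43 pos [0.4198 0.1211 0.0491] unit [-0.3567  0.2198] yheading -6.94 z [ 0.e+00  3.e-04 -1.e+00] w 0.0404 F [-1.1  0.9  3.6] q [-0.52  0.68  0.25  2.24 -0.6   0.28  0.15]
tool delta in 30mm units [-6.09  6.73 -5.03]
```

Call:
step_arm(targets=[[0.2, 0, 0, -0.3, 0, 0, 0], [0.2, 0, 0, -0.6, 0, 0, 0], [0.2, 0, 0, -0.8, 0, 0, 0], [0.2, 0, 0, -0.8, 0, 0, 0], [0.2, 0, 0, -0.8, 0, 0, 0], [0.2, 0, 0, -0.8, 0, 0, 0], [0.2, 0, 0, -0.6, 0, 0, 0], [0.2, 0, 0, -0.3, 0, 0, 0], [0.2, 0, 0, 0, 0, 0, 0]])

```text
t: 19.18
position: [0.4208, 0.1214, 0.2003]
ee_rot: [[0.12, 0.993, 0.003], [0.993, -0.12, 0.001], [0.002, 0.003, -1.0]]
wrist_force: [0.3, -0.6, -0.2]
width: 0.0403
```

Call:
step_arm(targets=[[0.2, -0.25, 0.25, 0, 0, 0, 0], [0.2, -0.5, 0.55, 0, 0, 0, 0], [0.2, -0.7, 0.8, 0, 0, 0, 0], [0.2, -0.7, 0.8, 0, 0, 0, 0], [0.2, -0.7, 0.8, 0, 0, 0, 0], [0.2, -0.7, 0.8, 0, 0, 0, 0], [0.2, -0.7, 0.8, 0, 0, 0, 0], [0.2, -0.7, 0.8, 0, 0, 0, 0], [0.2, -0.6, 0.6, 0, 0, 0, 0], [0.2, -0.3, 0.3, 0, 0, 0, 0]])

```text
t: 20.02
position: [0.5931, -0.0805, 0.197]
ee_rot: [[0.124, 0.992, -0.001], [0.992, -0.124, -0.002], [-0.002, -0.001, -1.0]]
wrist_force: [0.2, 0.9, -0.7]
width: 0.0403
```

Call:
step_arm(targets=[[0.2, 0, 0, 0, 0, 0, 0], [0.2, 0, 0, 0, 0, 0, 0]])

```text
t: 20.18
position: [0.5911, -0.0769, 0.1971]
ee_rot: [[0.122, 0.992, -0.003], [0.993, -0.122, 0.001], [0.0, -0.003, -1.0]]
wrist_force: [-0.6, -0.1, 0.1]
width: 0.0405
```

```bash
python3 - <<'E'
from h import *
from plant import capture
to([*unit2w(-.155,.037),.065])
c=capture("wrist");cv2.imwrite('pics/w8.png',c['image'][:,:,::-1])
c=capture("side");cv2.imwrite('pics/s8.png',cv2.resize(c['image'][100:292,150:406,::-1],(800,600)))
E
```

```text
t 20.18 pos [ 0.5911 -0.0769  0.1971] unit [-0.1629  0.0438] yheading -7.02 z [-3.2e-03  7.0e-04 -1.0e+00] w 0.0405 F [-0.6 -0.1  0.1] q [-0.24  0.64  0.53  1.71 -0.39  0.9   0.32]
tool delta in 30mm units [-0.23  0.28  4.4 ]
```

View pics/w8.png

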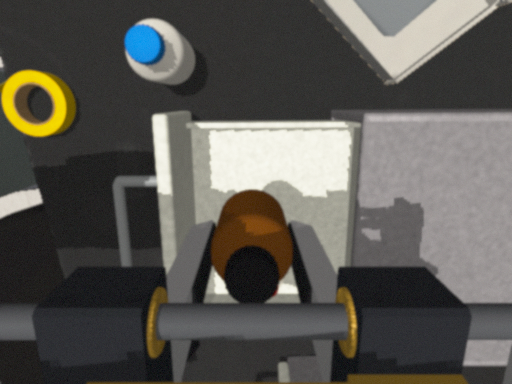

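View pics/s8.png

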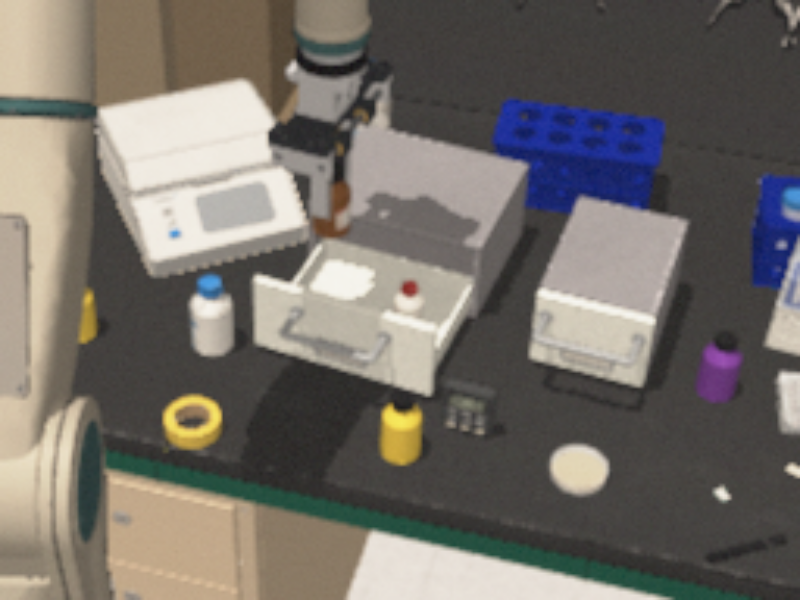

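The bottle is upright above the open drawer, next to the small bottle (red cap at (408,288)). Lowering it in.

Call:
step_arm(targets=[[0.2, -0.15, 0.15, 0, 0, 0, 0], [0.2, 0, 0, 0.3, 0, 0, 0], [0.2, 0, 0, 0.6, 0, 0, 0], [0.2, 0, 0, 0.6, 0, 0, 0], [0.2, 0, 0, 0.6, 0, 0, 0], [0.2, 0, 0, 0.6, 0, 0, 0], [0.2, 0, 0, 0.6, 0, 0, 0], [0.2, 0, 0, 0.4, 0, 0, 0], [0.2, 0, 0, 0, 0, 0, 0], [0.2, 0, 0, 0, 0, 0, 0]])

```text
t: 21.12
position: [0.5957, -0.0816, 0.0875]
ee_rot: [[0.121, 0.993, -0.001], [0.993, -0.121, 0.0], [-0.0, -0.001, -1.0]]
wrist_force: [-0.0, -1.3, -0.6]
width: 0.0405
```

```bash
python3 - <<'E'
from h import *
to([*unit2w(-.158,.04),.065])
E
```

```text
t 21.12 pos [ 0.5957 -0.0816  0.0875] unit [-0.1577  0.0397] yheading -6.93 z [-1.2e-03  1.0e-04 -1.0e+00] w 0.0405 F [-0.  -1.3 -0.6] q [-0.17  0.78  0.44  1.78 -0.48  0.69  0.41]
tool delta in 30mm units [ 0.01 -0.01  0.75]
```

Call:
step_arm(targets=[[0.2, 0, 0, 0.3, 0, 0, 0], [0.2, 0, 0, 0.2, 0, 0, 0], [0.2, 0, 0, 0.1, 0, 0, 0], [0.2, 0, 0, 0.05, 0, 0, 0], [0.2, 0, 0, 0, 0, 0, 0], [0.2, 0, 0, 0, 0, 0, 0]])

```text
t: 21.62
position: [0.5962, -0.0819, 0.0686]
ee_rot: [[0.121, 0.993, 0.0], [0.993, -0.121, -0.0], [-0.0, 0.0, -1.0]]
wrist_force: [-0.2, -0.7, -0.1]
width: 0.0402
```

```bash
python3 - <<'E'
from h import *
to([*unit2w(-.158,.04),.065])
E
```

```text
t 21.62 pos [ 0.5962 -0.0819  0.0686] unit [-0.1572  0.0395] yheading -6.95 z [ 3.e-04 -0.e+00 -1.e+00] w 0.0402 F [-0.2 -0.7 -0.1] q [-0.16  0.8   0.42  1.79 -0.5   0.65  0.42]
tool delta in 30mm units [ 0.02 -0.03  0.12]
```

Call:
step_arm(targets=[[0.2, 0, 0, 0.08, 0, 0, 0], [0.2, 0, 0, 0, 0, 0, 0], [0.2, 0, 0, 0.04, 0, 0, 0], [0.2, 0, 0, 0, 0, 0, 0], [0.2, 0, 0, 0, 0, 0, 0]])

```text
t: 22.03
position: [0.5963, -0.0819, 0.0652]
ee_rot: [[0.121, 0.993, 0.001], [0.993, -0.121, 0.0], [0.0, 0.001, -1.0]]
wrist_force: [-0.8, 0.8, 2.3]
width: 0.04
```

Light upward contact (2.3 N) at the expected height. I'll release and rise.

Call:
step_arm(targets=[[0.4, 0, 0, 0, 0, 0, 0], [0.5, 0, 0, 0, 0, 0, 0], [0.62, 0, 0, 0, 0, 0, 0], [0.62, 0, 0, 0, 0, 0, 0], [0.62, 0, 0, 0, 0, 0, 0], [0.62, 0, 0, 0, 0, 0, 0], [0.62, 0, 0, -0.2, 0, 0, 0], [0.62, 0, 0, -0.6, 0, 0, 0], [0.62, 0, 0, -0.8, 0, 0, 0], [0.62, 0, 0, -0.8, 0, 0, 0]])

```text
t: 22.87
position: [0.5956, -0.0819, 0.1375]
ee_rot: [[0.121, 0.993, -0.001], [0.993, -0.121, -0.0], [-0.0, -0.001, -1.0]]
wrist_force: [1.0, -0.3, -0.8]
width: 0.0582
```

Call:
step_arm(targets=[[0.62, 0, 0, -0.8, 0, 0, 0], [0.62, 0, 0, -0.6, 0, 0, 0], [0.35, 0, 0, 0, 0, 0, 0]])

```text
t: 23.12
position: [0.5985, -0.0827, 0.1831]
ee_rot: [[0.121, 0.993, 0.007], [0.993, -0.121, -0.001], [-0.0, 0.007, -1.0]]
wrist_force: [1.3, -0.1, -0.6]
width: 0.0546
```

```bash
python3 - <<'E'
from h import *
from plant import capture
to([*unit2w(-.275,.0),.18])
c=capture("wrist");W=world(c)
cv2.imwrite('pics/w9.png',c['image'][:,:,::-1])
ux=(W[...,:2]-U0)@u;uy=(W[...,:2]-U0)@v;z=W[...,2]
m=(z>.05)&(z<.102)&(ux>-.215)&(ux<-.085)&(abs(uy)<.088)
k,l,st,ce=cv2.connectedComponentsWithStats(m.astype(np.uint8))
for i in range(1,k):
    if st[i,4]<60: continue
    P=np.stack([ux,uy,z],-1)[l==i];t=P[P[:,2]>P[:,2].max()-.01];print(len(P),P.min(0).round(4),P.max(0).round(4),t.mean(0).round(4))
E
```

```text
t 23.12 pos [ 0.5985 -0.0827  0.1831] unit [-0.1548  0.039 ] yheading -6.96 z [ 0.0072 -0.001  -1.    ] w 0.0546 F [ 1.3 -0.1 -0.6] q [-0.22  0.66  0.52  1.71 -0.41  0.87  0.34]
tool delta in 30mm units [-1.3  -4.01  0.07]
2040 [-0.1777  0.0196  0.0501] [-0.1365  0.0606  0.0987] [-0.1573  0.0405  0.096 ]
1202 [-0.1634 -0.0558  0.05  ] [-0.1314 -0.028   0.0861] [-0.1481 -0.0432  0.0833]
```

View pics/w9.png

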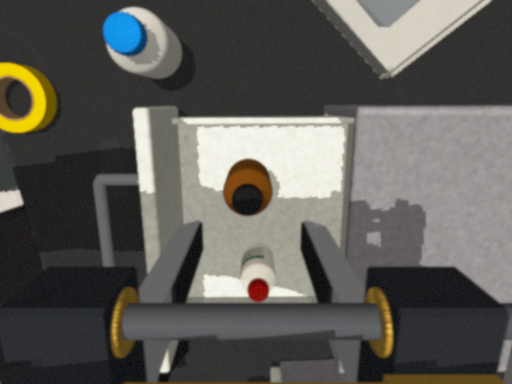

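Both bottles stand in the drawer: brown at unit (-0.157, 0.040), top 97 mm, and small at (-0.148, -0.043). Back to the handle.

Call:
step_arm(targets=[[0.35, -0.1, -0.3, 0, 0, 0, 0], [0.35, -0.2, -0.7, 0, 0, 0, 0], [0.35, -0.2, -0.7, 0, 0, 0, 0], [0.35, -0.2, -0.7, 0, 0, 0, 0], [0.35, -0.2, -0.7, 0, 0, 0, 0], [0.35, -0.2, -0.6, 0, 0, 0, 0], [0.35, -0.1, -0.3, 0, 0, 0, 0], [0.35, 0, 0, 0, 0, 0, 0], [0.35, 0, 0, 0, 0, 0, 0]])

```text
t: 23.92
position: [0.4731, -0.1029, 0.1786]
ee_rot: [[0.121, 0.993, 0.0], [0.993, -0.121, 0.0], [0.0, 0.0, -1.0]]
wrist_force: [-0.5, -0.2, -0.1]
width: 0.033
```

```bash
python3 - <<'E'
from h import *
from plant import capture
to([.4746,-.1058,.084])
c=capture("wrist");W=world(c)
cv2.imwrite('pics/w10.png',c['image'][:,:,::-1])
ux=(W[...,:2]-U0)@u;uy=(W[...,:2]-U0)@v;z=W[...,2]
for yy in(.01,.03): 
    m=(z>.075)&(z<.1)&(ux>-.3)&(ux<-.25)&(abs(uy-yy)<.01);print(m.sum(),np.median(ux[m]) if m.sum() else '')
E
```

```text
t 23.92 pos [ 0.4731 -0.1029  0.1786] unit [-0.2769  0.0039] yheading -6.95 z [ 2.e-04  1.e-04 -1.e+00] w 0.033 F [-0.5 -0.2 -0.1] q [-0.21  0.51  0.52  2.03 -0.39  0.7   0.45]
tool delta in 30mm units [-0.09  0.06  3.15]
270 -0.27459873725343464
304 -0.27465289714319674
```

View pics/w10.png

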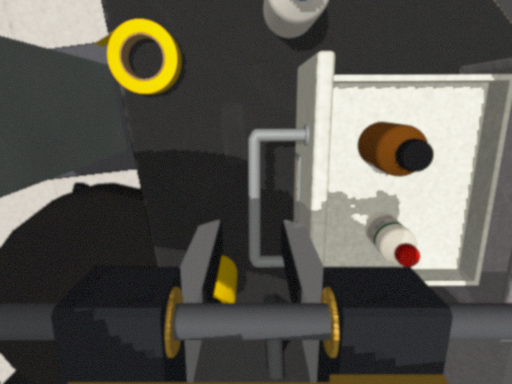

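The bar (column 254) is centred between the fingers, and both bottles are upright in the drawer. I'll lower and grip.

Call:
step_arm(targets=[[0.35, -0.05, 0.07, 0.4, 0, 0, 0], [0.35, 0, 0, 0.7, 0, 0, 0], [0.35, 0, 0, 0.7, 0, 0, 0], [0.35, 0, 0, 0.7, 0, 0, 0], [0.35, 0, 0, 0.5, 0, 0, 0], [0.35, 0, 0, 0.15, 0, 0, 0], [0.35, 0, 0, 0, 0, 0, 0], [0.35, 0, 0, 0, 0, 0, 0]])

```text
t: 24.63
position: [0.4754, -0.1049, 0.0844]
ee_rot: [[0.121, 0.993, 0.001], [0.993, -0.121, -0.0], [-0.0, 0.001, -1.0]]
wrist_force: [1.0, -0.6, -0.3]
width: 0.0328
```

```bash
python3 - <<'E'
from h import *
to([.4746,-.1058,.084])
E
```

```text
t 24.63 pos [ 0.4754 -0.1049  0.0844] unit [-0.2744  0.0022] yheading -6.93 z [ 5.e-04 -2.e-04 -1.e+00] w 0.0328 F [ 1.  -0.6 -0.3] q [-0.1   0.66  0.38  2.1  -0.52  0.47  0.56]
tool delta in 30mm units [-0.03 -0.02  0.01]
```

Call:
step_arm(targets=[[0, 0, 0, 0, 0, 0, 0], [0, 0, 0, 0, 0, 0, 0], [0, 0, 0, 0, 0, 0, 0], [0, 0, 0, 0, 0, 0, 0], [0, 0, 0, 0, 0, 0, 0], [0, 0, 0, 0, 0, 0, 0], [0, 0, 0, 0, 0, 0, 0]])

```text
t: 25.22
position: [0.4749, -0.1048, 0.0849]
ee_rot: [[0.121, 0.993, 0.001], [0.993, -0.121, 0.0], [0.0, 0.001, -1.0]]
wrist_force: [-1.1, -0.2, 7.0]
width: 0.0082
```

Call:
step_arm(targets=[[0, 0, 0.05, 0, 0, 0, 0], [0, 0, 0.1, 0, 0, 0, 0], [0, 0, 0.15, 0, 0, 0, 0], [0, 0, 0.2, 0, 0, 0, 0], [0, 0, 0.2, 0, 0, 0, 0], [0, 0, 0.2, 0, 0, 0, 0], [0, 0, 0.2, 0, 0, 0, 0], [0, 0, 0.2, 0, 0, 0, 0], [0, 0, 0.2, 0, 0, 0, 0], [0, 0, 0.2, 0, 0, 0, 0]])

```text
t: 26.05
position: [0.5248, -0.1106, 0.0849]
ee_rot: [[0.121, 0.993, -0.001], [0.993, -0.121, 0.001], [0.001, -0.001, -1.0]]
wrist_force: [-2.6, 1.3, 8.3]
width: 0.0077
```

Call:
step_arm(targets=[[0, 0, 0.2, 0, 0, 0, 0], [0, 0, 0.2, 0, 0, 0, 0], [0, 0, 0.2, 0, 0, 0, 0], [0, 0, 0.2, 0, 0, 0, 0], [0, 0, 0.2, 0, 0, 0, 0], [0, 0, 0.2, 0, 0, 0, 0], [0, 0, 0.2, 0, 0, 0, 0], [0, 0, 0.2, 0, 0, 0, 0], [0, 0, 0.2, 0, 0, 0, 0], [0, 0, 0.2, 0, 0, 0, 0]])

```text
t: 26.88
position: [0.5845, -0.1176, 0.0849]
ee_rot: [[0.121, 0.993, -0.001], [0.993, -0.121, 0.001], [0.001, -0.001, -1.0]]
wrist_force: [-1.9, 2.0, 7.1]
width: 0.0078
```

```bash
python3 - <<'E'
from h import *
to([.6138,-.1221,.084])
E
```

```text
t 26.88 pos [ 0.5845 -0.1176  0.0849] unit [-0.1646  0.0027] yheading -6.94 z [-9.0e-04  1.4e-03 -1.0e+00] w 0.0078 F [-1.9  2.   7.1] q [-0.11  0.78  0.43  1.8  -0.49  0.68  0.48]
tool delta in 30mm units [-0.03  0.99  0.03]
```

Call:
step_arm(targets=[[0, 0, 0.18, 0, 0, 0, 0], [0, 0, 0.15, 0, 0, 0, 0], [0, 0, 0.15, 0, 0, 0, 0], [0, 0, 0.13, 0, 0, 0, 0], [0, 0, 0.12, 0, 0, 0, 0], [0, 0, 0.1, 0, 0, 0, 0], [0, 0, 0.06, 0, 0, 0, 0], [0, 0, 0.04, 0, 0, 0, 0], [0, 0, 0, 0, 0, 0, 0], [0, 0, 0, 0, 0, 0, 0]])

```text
t: 27.72
position: [0.6126, -0.1209, 0.0849]
ee_rot: [[0.121, 0.993, 0.0], [0.993, -0.121, 0.001], [0.001, 0.0, -1.0]]
wrist_force: [-1.0, 1.4, 5.4]
width: 0.0078
```

Call:
step_arm(targets=[[0, 0, 0.05, 0, 0, 0, 0], [0, 0, 0.05, 0, 0, 0, 0], [0, 0, 0, 0, 0, 0, 0], [0, 0, 0, 0, 0, 0, 0]])

```text
t: 28.05
position: [0.6139, -0.1211, 0.0849]
ee_rot: [[0.121, 0.993, -0.003], [0.993, -0.121, 0.002], [0.002, -0.003, -1.0]]
wrist_force: [-4.4, 1.7, 8.9]
width: 0.0081
```

```bash
python3 - <<'E'
from h import *
to([.6138,-.1221,.084])
E
```

```text
t 28.05 pos [ 0.6139 -0.1211  0.0849] unit [-0.1349  0.0028] yheading -6.93 z [-0.0028  0.0021 -1.    ] w 0.0081 F [-4.4  1.7  8.9] q [-0.11  0.81  0.44  1.71 -0.48  0.73  0.45]
tool delta in 30mm units [-0.03 -0.    0.03]
```

Call:
step_arm(targets=[[0, 0, 0.06, 0, 0, 0, 0], [0, 0, 0.05, 0, 0, 0, 0], [0, 0, 0, 0, 0, 0, 0], [0, 0, 0, 0, 0, 0, 0]])

```text
t: 28.38
position: [0.614, -0.1211, 0.0848]
ee_rot: [[0.121, 0.993, -0.009], [0.993, -0.121, 0.004], [0.003, -0.009, -1.0]]
wrist_force: [-10.4, 3.2, 15.9]
width: 0.0086
```

Call:
step_arm(targets=[[0, 0, 0.08, 0, 0, 0, 0], [0, 0, 0, 0, 0, 0, 0], [0, 0, 0, 0, 0, 0, 0]])

```text
t: 28.63
position: [0.6141, -0.1211, 0.0848]
ee_rot: [[0.121, 0.993, -0.013], [0.993, -0.121, 0.005], [0.004, -0.014, -1.0]]
wrist_force: [-16.1, 4.6, 20.5]
width: 0.0078
```

It is against the closed stop: position held at 0.614 while the force rose. I'll unload, open and retreat upward.

Call:
step_arm(targets=[[0, 0, -0.1, 0, 0, 0, 0], [0, 0, -0.08, 0, 0, 0, 0], [0.2, 0, 0, 0, 0, 0, 0], [0.35, 0, 0, 0, 0, 0, 0], [0.35, 0, 0, 0, 0, 0, 0], [0.35, 0, 0, 0, 0, 0, 0], [0.35, 0, 0, 0, 0, 0, 0], [0.35, 0, 0, 0, 0, 0, 0]])

```text
t: 29.3
position: [0.6157, -0.1221, 0.0841]
ee_rot: [[0.121, 0.993, -0.0], [0.993, -0.121, -0.0], [-0.0, -0.0, -1.0]]
wrist_force: [1.1, -0.1, -0.5]
width: 0.0325
```

```bash
python3 - <<'E'
from h import *
to([.6138,-.1221,.084])
E
```

```text
t 29.3 pos [ 0.6157 -0.1221  0.0841] unit [-0.133  0.002] yheading -6.95 z [-2.e-04 -1.e-04 -1.e+00] w 0.0325 F [ 1.1 -0.1 -0.5] q [-0.11  0.81  0.44  1.71 -0.48  0.73  0.45]
tool delta in 30mm units [-0.01 -0.06  0.  ]
```

Call:
step_arm(targets=[[0.35, 0, 0, -0.3, 0, 0, 0], [0.35, 0, 0, -0.7, 0, 0, 0], [0.35, 0, 0, -0.8, 0, 0, 0], [0.35, 0, 0, -0.8, 0, 0, 0], [0.35, 0, 0, -0.8, 0, 0, 0], [0.35, 0, 0, -0.8, 0, 0, 0], [0.35, 0, -0.5, 0, 0, 0, 0], [0.35, 0, -0.8, 0, 0, 0, 0], [0.35, 0, -0.8, 0, 0, 0, 0], [0.35, 0, -0.4, 0, 0, 0, 0]])

```text
t: 30.13
position: [0.5385, -0.1128, 0.2111]
ee_rot: [[0.122, 0.993, -0.001], [0.993, -0.122, 0.001], [0.001, -0.001, -1.0]]
wrist_force: [-0.4, -0.5, -0.5]
width: 0.0325
```

Call:
step_arm(targets=[[0.35, 0, 0, 0, 0, 0, 0], [0.35, 0, 0, 0, 0, 0, 0], [0.35, 0, 0, 0, 0, 0, 0]])

```text
t: 30.38
position: [0.5427, -0.113, 0.2109]
ee_rot: [[0.12, 0.993, 0.002], [0.993, -0.12, -0.0], [-0.0, 0.002, -1.0]]
wrist_force: [-0.1, -0.1, -0.0]
width: 0.0329
```

```bash
python3 - <<'E'
from h import *
from plant import capture
to([.5,0,.2])
for n in("wrist","top","side"):
    c=capture(n);W=world(c)
    cv2.imwrite(f'pics/{n}11.png',cv2.resize(c['image'][:,:,::-1],(800,600)))
    ux=(W[...,:2]-U0)@u;uy=(W[...,:2]-U0)@v;z=W[...,2]
    m=(z>.075)&(z<.095)&(ux>-.16)&(ux<-.11)&(abs(uy)<.04);print(n,'bar',m.sum(),np.median(ux[m]) if m.sum() else '')
    if n!='wrist':
        m=(z>.009)&(z<.2)&(W[...,0]>.33)&(W[...,0]<.58)&(abs(W[...,1])<.5)
        k,l,st,ce=cv2.connectedComponentsWithStats(m.astype(np.uint8))
        for i in range(1,k):
            if st[i,4]<25: continue
            P=W[l==i];t=P[P[:,2]>np.percentile(P[:,2],97)-.006];print(st[i,4],t.mean(0).round(3))
E
```

```text
t 30.38 pos [ 0.5427 -0.113   0.2109] unit [-0.2066  0.0022] yheading -6.92 z [ 1.9e-03 -4.0e-04 -1.0e+00] w 0.0329 F [-0.1 -0.1 -0. ] q [-0.2   0.56  0.55  1.82 -0.37  0.87  0.4 ]
tool delta in 30mm units [ 3.57 -1.87  0.36]
wrist bar 924 -0.13574568334348647
top bar 39 -0.13985480642210563
667 [0.432 0.368 0.034]
236 [0.521 0.045 0.091]
137 [ 0.55  -0.376  0.084]
194 [ 0.47  -0.264  0.065]
178 [0.383 0.019 0.021]
184 [ 0.418 -0.203  0.082]
223 [ 0.438 -0.391  0.017]
side bar 49 -0.13952484039037727
25 [0.566 0.496 0.023]
268 [0.52  0.041 0.091]
451 [0.428 0.373 0.032]
41 [0.495 0.181 0.056]
143 [ 0.557 -0.39   0.088]
256 [ 0.47  -0.269  0.065]
229 [ 0.418 -0.208  0.08 ]
172 [0.379 0.014 0.02 ]
211 [ 0.438 -0.396  0.016]
```

View pics/wrist11.png

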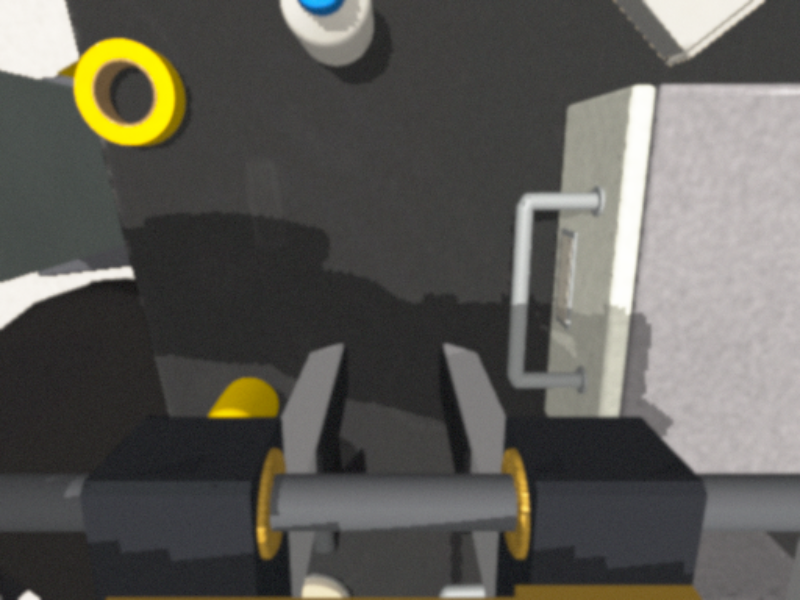

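View pics/side11.png

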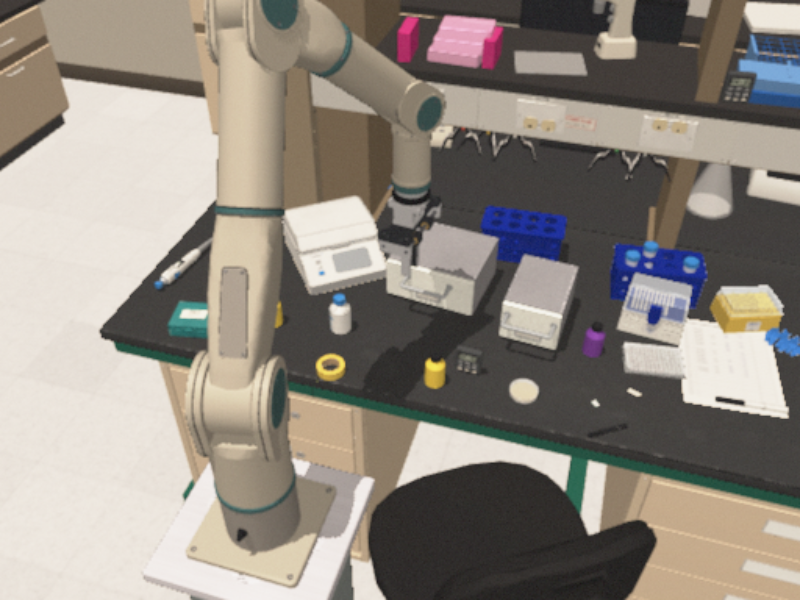

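```bash
python3 - <<'E'
from h import *
from plant import capture,state
for n in("side","top"):
    a=dict(np.load(f"c_{n}.npz"));b=capture(n)
    for nm,c in(("old",a),("new",b)):
        W=world(c);ux=(W[...,:2]-U0)@u;uy=(W[...,:2]-U0)@v;z=W[...,2]
        m=(z>.07)&(z<.095)&(ux>-.16)&(ux<-.115)&(abs(uy)<.05)
        p=(z>.02)&(z<.065)&(ux>-.12)&(ux<-.07)&(uy>-.1)&(uy<.02)
        t=(z>.01)&(z<.03)&(np.hypot(W[...,0]-.385,W[...,1]-.017)<.05)
        v_,u_=np.nonzero(t)
        print(n,nm,'bar',m.sum(),np.median(ux[m]).round(4),'panel',p.sum(),np.median(ux[p]).round(4),'tape px',u_.mean().round(2),v_.mean().round(2),W[t].mean(0).round(4),c['rvec'].ravel().round(4),c['tvec'].ravel().round(4))
print(state()['wrist_force'])
E
```

```text
side old bar 75 -0.1381 panel 248 -0.097 tape px 211.48 234.15 [0.3848 0.0159 0.0168] [ 1.9026 -1.412   0.6513] [-0.2396  0.3934  1.3453]
side new bar 73 -0.1394 panel 235 -0.0968 tape px 211.59 234.1 [0.3852 0.0156 0.0168] [ 1.9026 -1.412   0.6513] [-0.2396  0.3934  1.3453]
top old bar 81 -0.1396 panel 197 -0.0982 tape px 215.6 226.17 [0.3859 0.0195 0.0169] [ 2.1251 -1.6174  0.4633] [-0.2265  0.4784  1.4752]
top new bar 55 -0.1393 panel 187 -0.0987 tape px 215.61 226.24 [0.3856 0.0194 0.017 ] [ 2.1251 -1.6174  0.4633] [-0.2265  0.4784  1.4752]
[-0.34581955 -0.81004381 -0.66700041]
```

The panel and handle are back to their starting readings within noise, and the tape roll has not moved. The arm is clear of everything, so I'm handing the job in.

```bash
python3 -c "
from plant import job_done,state
print(job_done(),state()['t'])"
```

```text
the job is handed in; nothing more can be done
the job is handed in; nothing more can be done
```

The brown bottle is in the wide drawer beside the small bottle, and the drawer is shut. I handed the job in at about 30.5 s of the 72 s allowed.

**What I did:** I parked the brown bottle at about (0.42, 0.12) and pulled the drawer 140 mm to its stop. I then stood the bottle on the drawer floor, about 84 mm from the small bottle. Finally I pushed the drawer by its handle until it stopped, let go and moved the arm clear.

**Last checks:**
- **Drawer shut:** the gripper stopped at the position where it first gripped the closed handle, and the push force rose to about 27 N. The panel reads within 0.5 mm and the handle within 1.3 mm of their starting positions.
- **Other things on the bench:** the tape roll is unmoved within 0.5 mm. The tall bottle, timer, dish and yellow look-alike in front of the timer read within about 1 mm of their starting positions. The slide box reads within about 2 mm. I compared the narrow unit and the other yellow bottle by eye only; both looked unchanged.
- **Bottles upright:** the wrist camera showed both standing just before I closed the drawer. I could not see them once it was shut. I closed it gently, at about 0.07 m/s.
- **Camera disagreement:** the cameras differed by 3–5 mm. I used the wrist camera for the grasps, as it agreed with where the gripper actually closed.

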